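# Stow the loaded soldering tray in the bench rack

## Robot

A 6-joint arm with a two-finger parallel gripper is mounted at the origin on a cart in front of the work surface, level with it; the furniture and walls round the work are solid. World frame = base frame: x ahead of the robot, y to its left, z up, the work surface at z = 0. Lengths are in m, angles in rad, forces in N, time in s.
With the tool pointing down it reaches from about 0.425 to 0.925 m from the base axis. Payload 12.5 kg.
Tool frame: the origin (TCP) lies between the finger pads; the fingertips stand 25 mm ahead of it and the grasp point (between the pads) lies 6 mm ahead of it; z points along the fingers, y is the line along which they close (so a half turn about z gives the same grasp; the last joint's range is limited). The gripper opens to 85 mm and grips with 20 to 120 N. Pads are 22 mm wide; open, the fingers measure 114 mm over their backs; the gripper's body (76 mm by 85 mm) begins 54 mm behind the grasp point. The pads swing forward as they close: fully open they stand 13 mm farther back than shut.
Start: joints at [1.218, 0.491, 1.559, -0, 1.092, -0.106], TCP at [0.153, 0.606, 0.223] pointing down, gripper open.
Joint ranges: [-3.1, 3.1], [-0.84, 2.19], [0.05, 2.79], [-1.13, 4.28], [0.06, 2.93], [-2.69, 2.69]. Speed limits (rad/s): [2.22, 2.22, 2.79, 3.14, 3.14, 3.14].

## Interface

Orientations are given as a unit quaternion [x, y, z, w].
In Python, from cell import robot gives the robot as it stands.
- The arm moves only by the tool drive_tool, never from a script. Its argument "increments" is a list of rows, each a list of 7 numbers: the gripper command: -1 is shut, 1 is fully open, values between are in proportion, then the shift along the world's x, y, z in cm, then the turn, a rotation vector about the world's x, y, z in rad. A call has 1 to 20 rows; each row shifts and turns the commanded pose from where the row before left it; what a row does not reach is not made up. A row lasts 1/8 s, in which the tool goes at most 62.5 mm and 10.7 degrees, less where a joint would pass 70% of its speed; a pose out of reach is approached as far as the arm can. A call is refused whole if a number of a shift passes 6.25 or a number of a turn 0.188, either way. A call with a gripper value outside its range is refused whole. The fingers move at their own pace and stop on an object; "newtons" is the grip in N (left out, the last holds). Time passes only in rows, so rows that do not move let the fingers close. It gives the time, the measured TCP pose, the force, the opening and the grip force at its end, in the units of the state.
- robot.state(): the state, without advancing time (a new reading comes with each control period).
- robot.read_camera(name): name is "side" or "top"; returns a dict with "color" (384x512x3 uint8, red, green, blue), "depth" (384x512 float32, m along the optical axis (not along the pixel's ray), 0 where there is no reading), "intrinsics" (3x3 intrinsics, pixels), "rvec" (rotation vector, rad) and "tvec" (3), from world to camera coordinates, as OpenCV has them. Camera axes: x right, y down, z forward; pixel columns grow to the right and rows downward; lengths in m; the calibration is good to about 2 mm. A picture is of the moment at which its call begins.
- robot.close_job(): hands the job in; it is judged then, once.
The state is a dict: "time_s": time; "q": joint angles; "qd": joint speeds; "tau": joint torques, N m; "tool_pos": TCP position; "tcp_rot": TCP orientation; "contact_force": force on the tool from outside, world axes, zero at the start; "moment": the same for the moment, N m; "gripper_width": opening from 0.0 (shut) to 1.0 (fully open); "finger_force": force on a finger pad.
Only numpy, scipy, OpenCV 4.12 (cv2) and the standard library are available. Lean on these libraries where they do the work, as an engineer would, in place of code of your own. Each camera call takes 0.05 s, during which the arm holds its last target. There are 200 camera calls.

## Task

Put the soldering tray away in the bench rack, with the thing that stands on it still standing on it: use the low rails if the load fits under the rack's shelf (the fire brick does), and only if it is too tall (the flux jar is) the open top rails. Slide the tray in level until the spring catch at the back snaps shut and holds it, easing it through without ramming the rack, then let go. Leave the thing on the slate tile where it is.

Things in the scene. Friction and masses are not known exactly. Their poses are not given: they have to be found in the camera images.
- tray_center (a point): Bare folded metal tray, plate 100 mm long (its x) by 110 mm wide (y), on two black runners, 8 mm thick together; starts flat on the bench. This point: middle of the plate's upper face, 8 mm above the runners' underside. Its x axis points the way it goes into the rack. A 6 mm rim stands 11 mm in from the sides. Tray and handle 0.13 kg, load 0.11 kg.
- tray_handle (a point): Centre of the tray's wooden handle, a bar 52 mm long (along the tray's x), 18 mm wide (y), 20 mm high, fixed 110 mm in front (-x) of the tray's centre and 16 mm above the plate; 24 mm above the bench at the start. Axes as the tray's. Take it across its 18 mm width.
- tray_spear (a point): Point of the flat steel spear behind the tray, 78 mm ahead (+x) of the tray's centre. The spear is 9 mm high; its shoulders, 11 mm wide, lie 16 mm behind its point. It snaps into the catch at the back of the rack.
- brick_center (a point): Centre of the scorched fire brick, 77 x 57 x 30 mm. Either this or the jar stands loose near the middle of the tray at the start; the other stands on a dark slate tile, 106 x 106 x 8 mm.
- jar_center (a point): Centre of the screw jar of flux (white glass, dark green lid and label), 54 mm across and 54 mm high. It stands on the tray or on the slate tile, whichever the brick does not.
- rack: Fixed open tray rack: plywood base, dark posts, two pairs of C-shaped aluminium rails, a plywood shelf between them, open above. Trays go in along its +x. Origin on the bench under the middle of the rails. Posts reach from x = -46 to +98 mm, to 124 mm above the bench; shelf underside 80 mm above the bench. Over 30 N of contact between tray and rack counts as ramming.
- low_rails (a point): Midway between the low rails, level with the ledges that carry the runners, 30 mm above the bench over the rack's origin, same axes. Channels run from x = -50 to +80 mm, 113 mm wide wall to wall, 12 mm high inside; mouths flare 6 mm all round from x = -64 mm. Headroom over a tray 42 mm. Where the catch is screwed on varies: home, the tray's centre is from 21 mm before to 9 mm past here along x.
- top_rails (a point): The same for the top pair, ledges 100 mm above the bench, open above, with a catch of its own. How each catch is set is not reported and must be felt.
- catch_low_l (a joint): Roller catch behind the low rails, left roller: 0 closed, about 0.003 m as the spear's shoulders pass, then springs back to 0. The spear meets the rollers about 19 mm before home; the push needed grows gradually to 6 to 12 N, then drops as the catch snaps 2 to 4 mm before home; some 2 mm past home is a rigid stop.
- catch_low_r (a joint): The same, right roller of the low catch.
- buffer_low (a joint): Sprung rubber buffer of the low catch, which the spear's point presses: 0 free, 0.006 m with the tray held home by the rollers, 0.0075 m at its rigid stop.
- buffer_top (a joint): The same for the top catch.
- catch_top_l (a joint): The same, left roller of the top catch.
- catch_top_r (a joint): The same, right roller of the top catch.

How it is judged:
By the outcome, as a careful person would: the job done as asked, in the order asked, and still so for the second after the job is handed in, with the robot touching nothing.
It also fails if it takes over 72 s, if anything falls off the work surface, if the arm or the gripper's body presses on something with over 40 N, if the wrist force passes 120 N, or if a joint passes its speed limit or range.

## Working session

There is one attempt and no reset: what is moved stays moved. The work goes in short steps, Python scripts to look and compute and a tool call to move; the robot and the scene stay as the last step left them, time stands still between calls to the robot, and variables do not carry over. Pictures are saved under pics/ and viewed, at most 10 in all, crops included, and the job is handed in when it is done.

Besides the shell and the picture viewer there is one more tool, called after "Emit:" as name(argument=value, ...) on one line, values as JSON. drive_tool: Moves the arm, as the interface text tells. Its arguments: {"type":"object","properties":{"increments":{"type":"array","items":{"type":"array","items":{"type":"number"}}},"newtons":{"type":"number"}},"required":["increments"]}

```bash
mkdir -p pics; cat > h.py <<'E'
import numpy as np, cv2
from cell import robot
def cam(n):
    c=robot.read_camera(n); R=cv2.Rodrigues(np.array(c["rvec"],float))[0]; t=np.array(c["tvec"],float).ravel()
    K=np.array(c["intrinsics"]); d=c["depth"]; v,u=np.mgrid[:384,:512]
    P=np.stack([(u-K[0,2])/K[0,0]*d,(v-K[1,2])/K[1,1]*d,d],-1)
    W=(P-t)@R; W[d==0]=np.nan
    return c["color"],W,(K,R,t)
def save(img,f,s=1.5): cv2.imwrite(f,cv2.resize(img[...,::-1],None,fx=s,fy=s))
E
python3 - <<'E'
from h import *
for n in("side","top"):
    c,W,(K,R,t)=cam(n); save(c,f"pics/{n}0.png"); np.savez(f"{n}0.npz",c=c,W=W); print(n,-R.T@t,K[0,0])
print(robot.state())
E
```

```text
side [ 0.07583694 -0.62744865  0.54531719] 382.70146208419266
top [0.34303719 0.16325234 1.16324819] 383.12766317607156
{'time_s': 0.1, 'q': array([ 1.21841259e+00,  4.91478509e-01,  1.55938551e+00, -2.30231756e-05,
        1.09171327e+00, -1.05571756e-01]), 'qd': array([-0.00054814, -0.00159682, -0.00160509,  0.00243881,  0.00122395,
       -0.00154363]), 'tau': array([ 2.59890534e-03, -6.19444513e+01, -2.62026590e+01, -1.16708861e-04,
        2.93286961e-03, -3.12253519e-05]), 'tool_pos': array([0.15258934, 0.60587046, 0.22210012]), 'tcp_rot': array([ 1.23087718e-01,  9.92395673e-01, -4.81786800e-04, -1.01801106e-04]), 'contact_force': array([0.13157307, 0.90160554, 0.74823635]), 'moment': array([0.02062167, 0.02047085, 0.01473152]), 'finger_force': 0.0, 'gripper_width': 1.003264543657979}
```

View pics/side0.png

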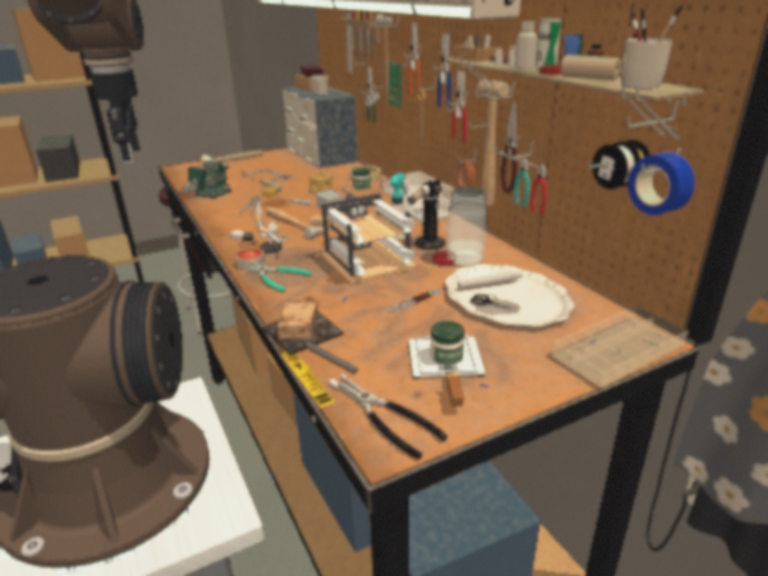

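View pics/top0.png

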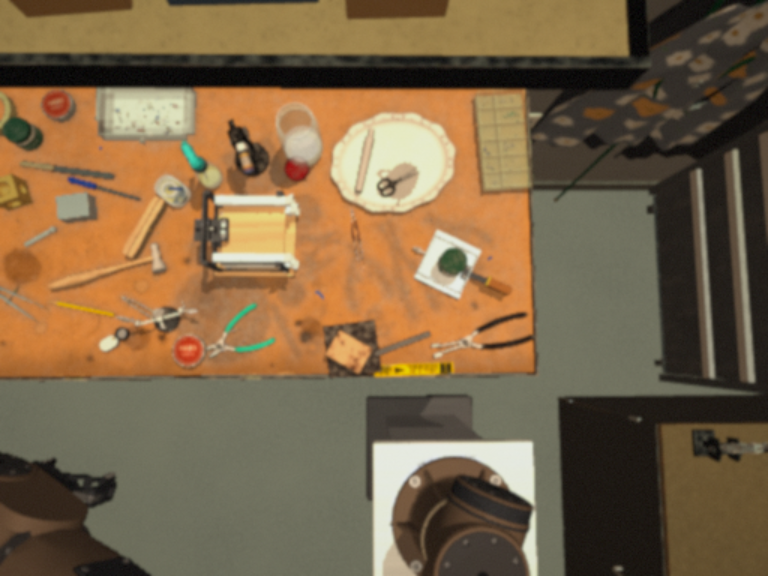

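The side view shows the jar (448,342) standing on the white tray and the brick (297,320) on the slate tile, so the tray goes on the top rails. In the top view the tray is at (448,265), its handle at (490,283), and the rack at (252,235) with its mouth facing right. Next I'll measure them.

```bash
python3 - <<'E'
from h import *
z=np.load("top0.npz");c=z["c"].astype(int);W=z["W"]
v,u=np.mgrid[:384,:512]; box=lambda a,b,x,y:(u>=a/1.5)&(u<b/1.5)&(v>=x/1.5)&(v<y/1.5)
x,y,zz=W[...,0],W[...,1],W[...,2]
def rect(m,name):
    p=W[m];p=p[~np.isnan(p[:,0])]
    r=cv2.minAreaRect(p[:,:2].astype(np.float32)*1000); print(name,len(p),r,"med z",np.median(p[:,2]),"mean",p.mean(0))
    return p
b=box(400,525,220,310)
sat=c.max(-1)-c.min(-1)
plate=b&(c.min(-1)>120)&(sat<50); plate=cv2.morphologyEx(plate.astype(np.uint8),cv2.MORPH_OPEN,np.ones((3,3)))>0
rect(plate,"plate")
rect(b&(zz>0.045),"jar"); print("jar top",np.nanpercentile(zz[b],[99,99.9]))
rect(box(470,525,260,310)&(zz>0.02)&(zz<0.042),"handle")
rk=box(190,305,185,285)
wh=rk&(c.min(-1)>120)&(sat<50)
n,l,st,ce=cv2.connectedComponentsWithStats(wh.astype(np.uint8))
for i in range(1,n):
    if st[i,4]>80: rect(l==i,f"rail{i}")
rect(rk&(zz>0.1),"rack>0.1")
print("z pctl",np.nanpercentile(zz[rk&(zz>0.09)],[5,50,95,99]))
save(np.ascontiguousarray(z["c"][115:205,125:350]),"pics/crop.png",3.5)
np.set_printoptions(precision=0,suppress=True,linewidth=250)
# height map of the rack
s=zz[122:192:3,128:206:3]*1000; print(s)
E
```

```text
plate 845 ((506.8521423339844, 5.441314697265625), (99.505126953125, 113.5848617553711), 64.08494567871094) med z 0.0085334757064063 mean [0.50435918 0.01133738 0.00964624]
jar 266 ((503.8874816894531, 1.3828277587890625), (50.59370040893555, 51.158687591552734), 59.97549819946289) med z 0.062126771249040334 mean [0.50347792 0.00187238 0.06177505]
jar top [0.06411277 0.06677173]
handle 132 ((462.015625, -81.89878845214844), (74.72933197021484, 18.37368392944336), 65.01081848144531) med z 0.03296502008063601 mean [ 0.45846573 -0.08760877  0.03149687]
rail1 385 ((626.8946533203125, 384.121826171875), (157.48281860351562, 46.40800476074219), 89.13477325439453) med z 0.11315436209668936 mean [0.61164026 0.37158017 0.09990581]
rail5 355 ((504.5909729003906, 396.5754089355469), (179.58815002441406, 30.073232650756836), 82.54021453857422) med z 0.11422153444200742 mean [0.50293664 0.37519169 0.10580839]
rack>0.1 1010 ((555.9761962890625, 396.15716552734375), (179.29345703125, 140.71153259277344), 89.89017486572266) med z 0.1143533501462918 mean [0.55635216 0.40571548 0.11415866]
z pctl [0.0
[... 2534 characters left out ...]
25. 103.  45. 109.  49.   2.   1.]
 [  1.  nan   2.   1.  67.  67.  41.  12.   8.  11.  nan   9.  15.   8.  13.  11.  12.  11.  10.  14.  75.  42.  11.  42.   0.   1.]
 [ -1.  -1.   2.  -2.   1.  10.   9.  13.   7.  17.  10.   9.  12.  14.   9.  12.  12.  11.  10.  10.  12.  11.  11.  -2.  -0.  -1.]
 [ -0.  -3.   1.   1.  -1.  -2.   1.  -0.  -0.   1.  -1.   2.   2.   2.   0.   0.   1.   3.   1.   1.   5.  -1.  -2.   1.   0.  -2.]
 [  2.   3.   3.  -1.  -1.   0.  -0.  -5.  -2.  -1.   2.  -1.   1.  -0.   3.  -2.  -1.   6.   1.   0.   1.   0.   1.   2.  -2.  -1.]
 [  1.   1.  -2.   2.  -1.  -0.   3.   1.   3.  -0.   2.   0.  -1.   3.   0.  -2.   0.  -2.   0.  -1.   1.  -3.   4.   5.   2.   4.]]
```

View pics/crop.png

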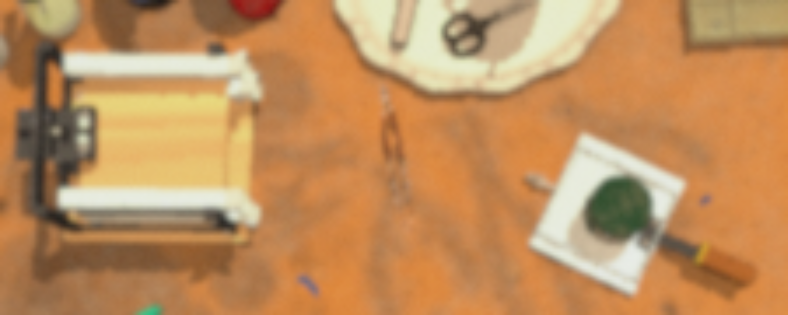

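The crop confirms it: the jar is on the tray, the spear at (540,182) points left towards the rack, and the handle is at (722,265). The rack mouth faces right at about (250,150), and the top catch is at (80,135). I'll refine the yaw and the axes.

```bash
cat >> h.py <<'E'
def fitrail(W):
    x,y,z=W[...,0],W[...,1],W[...,2]
    out=[]
    m=(z>0.106)&(z<0.121)&(y>0.32)&(y<0.43)
    for a,b in((0.46,0.545),(0.575,0.66)):
        p=W[m&(x>a)&(x<b)][:,:2]; k=np.polyfit(p[:,1],p[:,0],1)
        r=p[:,0]-np.polyval(k,p[:,1]); k=np.polyfit(p[abs(r)<.012][:,1],p[abs(r)<.012][:,0],1); out.append(k); 
    return out
E
python3 - <<'E'
from h import *
z=np.load("top0.npz");c=z["c"].astype(int);W=z["W"]
k=fitrail(W)
for q in k: print("rail yaw",90-np.degrees(np.arctan(q[0])),"x at y=.37",np.polyval(q,.37))
x,y,zz=W[...,0],W[...,1],W[...,2]
m=(zz>.105)&(x>.47)&(x<.65)&(y>.25)&(y<.52)
print("y ends rails/bars",np.percentile(y[m],[0.5,1,2,98,99,99.5]))
m2=(zz>.118)&(x>.47)&(x<.65)&(y>.4)&(y<.52); print("back bar",np.percentile(y[m2],[2,50,98]), np.percentile(x[m2],[1,99]))
m2=(zz>.105)&(x>.47)&(x<.65)&(y>.25)&(y<.33); print("mouth y",np.percentile(y[m2],[1,2,5,10]),np.percentile(x[m2],[1,99]))
# side cam too
s=np.load("side0.npz");Ws=s["W"];X,Y,Z=Ws[...,0],Ws[...,1],Ws[...,2]
m=(Z>.105)&(Z<.13)&(X>.45)&(X<.66)&(Y>.25)&(Y<.52);print("side",m.sum(),np.percentile(Y[m],[1,2,50]),np.percentile(X[m],[1,50,99]))
for nm,C,WW in(("top",c,W),("side",s["c"].astype(int),Ws)):
    X,Y,Z=WW[...,0],WW[...,1],WW[...,2]
    h=(X>.40)&(X<.5)&(Y>-.14)&(Y<-.055)&(Z>.022)&(Z<.042)&(C[...,0]-C[...,2]>50)
    p=WW[h]; print(nm,"wood",len(p),cv2.minAreaRect((p[:,:2]*1000).astype(np.float32)),p.mean(0))
    if len(p): 
        d=np.linalg.svd(p[:,:2]-p[:,:2].mean(0))[2][0]; print(np.degrees(np.arctan2(d[1],d[0])))
    pl=(X>.42)&(X<.6)&(Y>-.07)&(Y<.08)&(C.min(-1)>110)&(C.max(-1)-C.min(-1)<60)&(Z<.03)
    p=WW[pl];print("plate",cv2.minAreaRect((p[:,:2]*1000).astype(np.float32)))
E
```

```text
rail yaw 90.00973364954082 x at y=.37 0.5030713826417104
rail yaw 90.61952802294698 x at y=.37 0.6115346729170061
y ends rails/bars [0.25165982 0.25333747 0.25657568 0.51324891 0.51636815 0.5177726 ]
back bar [0.40271378 0.46345509 0.51682065] [0.49951152 0.64933009]
mouth y [0.25061446 0.25181324 0.25407815 0.25857403] [0.4956856  0.64953513]
side 517 [0.30747517 0.3095268  0.43378923] [0.48785586 0.55323647 0.62674219]
top wood 117 ((457.8975830078125, -90.58926391601562), (55.49321365356445, 18.372352600097656), 64.85826110839844) [ 0.45700772 -0.09034432  0.03269231]
65.11922456169702
plate ((506.6209411621094, 5.2155303955078125), (102.76409912109375, 113.76776123046875), 63.581485748291016)
side wood 182 ((456.7953186035156, -91.76420593261719), (55.785194396972656, 19.944671630859375), 62.11194610595703) [ 0.45522549 -0.0943312   0.03147097]
-115.64647748602916
plate ((511.0542907714844, 14.398757934570312), (122.13423156738281, 115.47422790527344), 63.955413818359375)
```

Emit:
drive_tool(increments=[[1,3,-2,0,0,0,0],[1,4,-3,0,0,0,-0.1],[1,4,-3,0,0,0,-0.17],[1,4,-3,0,0,0,-0.17],[1,4,-3,0,0,0,-0.17],[1,4,-3,0,0,0,-0.17],[1,4,-3,0,0,0,-0.17],[1,3,-4,0,0,0,-0.17],[1,2,-4,0,0,0,-0.17],[1,0,-4,0,0,0,-0.17],[1,0,-4,0,0,0,-0.17],[1,0,-4,0,0,0,-0.15],[1,0,-4,0,0,0,0],[1,0,-4,0,0,0,0],[1,0,-4,0,0,0,0],[1,0,-4,0,0,0,0],[1,0,-4,0,0,0,0],[1,0,-4,0,0,0,0],[1,0,0,0,0,0,0]])

```text
time_s: 2.48
tool_pos: [0.4726, -0.0358, 0.2224]
tcp_rot: [0.849, 0.528, -0.0, -0.0]
contact_force: [-0.8, -1.3, -0.1]
gripper_width: 0.996
finger_force: 0.0
```

Emit:
drive_tool(increments=[[0,-0.8,-2.8,-2,0,0,0],[0,-0.7,-2.85,-3,0,0,0.006],[0,0,0,-4,0,0,0],[0,0,0,-4,0,0,0],[0,0,0,-3,0,0,0],[0,0,0,-2,0,0,0],[0,0,0,-1,0,0,0],[0,0,0,0,0,0,0],[0,0,0,0,0,0,0]])

```text
time_s: 3.6
tool_pos: [0.458, -0.0903, 0.0333]
tcp_rot: [0.847, 0.532, 0.0, 0.0]
contact_force: [-0.1, -0.2, 0.2]
gripper_width: 0.504
finger_force: 0.0
```

```bash
python3 - <<'E'
from h import *
c,W,_=cam("side"); save(c[170:300,220:360],"pics/s1.png",5)
print(robot.state()["tool_pos"])
E
```

```text
[ 0.45802611 -0.09040486  0.03334694]
```

View pics/s1.png

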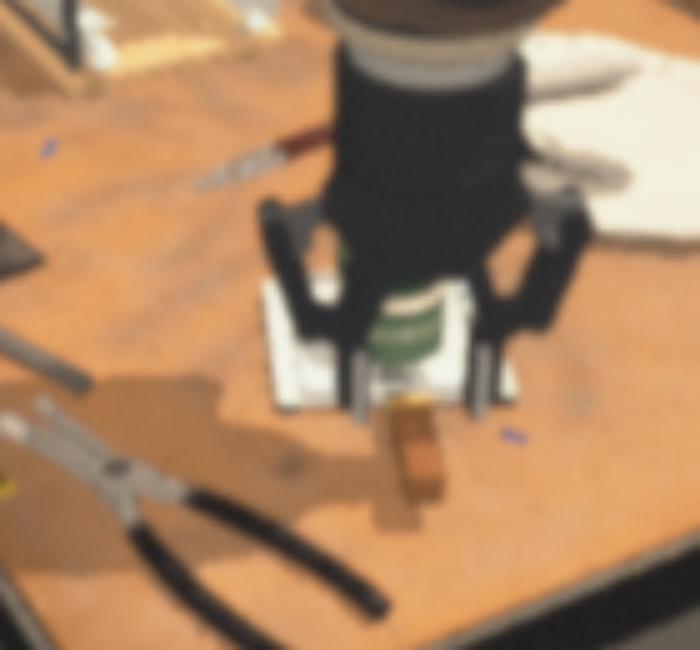

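```bash
python3 - <<'E'
from h import *
c,W,(K,R,t)=cam("side")
def pj(p): q=K@(R@np.array(p)+t); q=q[:2]/q[2]; return ((q-[220,170])*5).round()
T=np.array(robot.state()["tool_pos"]); d=np.array([.435,.9,0]); l=np.array([.9,-.435,0])
for z in(.008,.014): print("tip",z,[pj([*(T+s*.0215*l)[:2],z]) for s in(-1,1)])
for nm,h in(("handle",[.4573,-.0925]),):
  for s in(-.026,0,.026): print(nm,s,pj([h[0]+d[0]*s,h[1]+d[1]*s,.034]))
X,Y,Z=W[...,0],W[...,1],W[...,2];C=c.astype(int)
m=(X>.40)&(X<.5)&(Y>-.14)&(Y<-.055)&(Z>.026)&(Z<.042)&(C[...,0]-C[...,2]>40)
p=W[m];print(len(p),p.mean(0),cv2.minAreaRect((p[:,:2]*1000).astype(np.float32)))
E
```

```text
tip 0.008 [array([363., 479.]), array([462., 474.])]
tip 0.014 [array([363., 468.]), array([462., 463.])]
handle -0.026 [425. 471.]
handle 0 [416. 432.]
handle 0.026 [407. 395.]
164 [ 0.45605421 -0.09318532  0.03239735] ((457.41241455078125, -92.10617065429688), (53.49327850341797, 19.69947624206543), 64.20832061767578)
```

```bash
python3 - <<'E'
from h import *
np.set_printoptions(precision=3,suppress=True)
c,W,_=cam("side")
T=np.array(robot.state()["tool_pos"]); d=np.array([.435,.9,0]); l=np.array([.9,-.435,0])
for u in(290,292,294,314,316,318):
    print("col",u)
    for v in range(240,258,2):
        q=W[v,u]-T; print("  ",v,"along %.0f lat %.0f z %.0f mm"%(q@d*1e3,q@l*1e3,W[v,u,2]*1e3),c[v,u])
E
```

```text
col 290
   240 along -9 lat -30 z 83 mm [67 66 61]
   242 along -5 lat -29 z 75 mm [95 90 84]
   244 along -7 lat -29 z 72 mm [98 93 87]
   246 along -6 lat -29 z 66 mm [99 94 88]
   248 along -9 lat -29 z 63 mm [98 93 87]
   250 along -6 lat -29 z 55 mm [102  96  89]
   252 along -5 lat -28 z 50 mm [139 119 103]
   254 along -6 lat -29 z 45 mm [192 148 113]
   256 along 46 lat -22 z -1 mm [218 161 113]
col 292
   240 along -11 lat -26 z 84 mm [99 94 87]
   242 along -12 lat -26 z 80 mm [136 128 118]
   244 along -11 lat -25 z 74 mm [141 133 123]
   246 along -9 lat -25 z 68 mm [140 133 121]
   248 along -12 lat -25 z 65 mm [139 132 121]
   250 along -10 lat -25 z 58 mm [139 130 119]
   252 along -11 lat -25 z 54 mm [141 130 119]
   254 along -11 lat -25 z 49 mm [164 134 112]
   256 along 44 lat -17 z -0 mm [215 157 109]
col 294
   240 along 80 lat -9 z 18 mm [79 91 73]
   242 along 77 lat -9 z 15 mm [111 112  96]
   244 along 80 lat -9 z 7 mm [149 143 130]
   246 along 67 lat -10 z 11 mm [163 157 143]
   248 along 62 lat -11 z 9 mm [180 173 157]
   250 along 58 lat -11 z 6 mm [163 1
[... 657 characters left out ...]
11 lat 24 z 71 mm [137 129 119]
   246 along -9 lat 25 z 65 mm [135 127 117]
   248 along -12 lat 25 z 62 mm [139 131 120]
   250 along -12 lat 25 z 57 mm [142 133 121]
   252 along -10 lat 26 z 51 mm [163 142 123]
   254 along 49 lat 38 z -1 mm [197 149 110]
   256 along 38 lat 36 z 1 mm [217 155 105]
col 318
   240 along -7 lat 29 z 78 mm [91 88 81]
   242 along -5 lat 30 z 72 mm [97 93 86]
   244 along -7 lat 29 z 69 mm [93 89 83]
   246 along -5 lat 30 z 62 mm [88 85 80]
   248 along -9 lat 30 z 59 mm [89 86 80]
   250 along -6 lat 30 z 52 mm [108  91  78]
   252 along 55 lat 44 z -0 mm [192 141 103]
   254 along 47 lat 43 z -0 mm [216 157 109]
   256 along 39 lat 41 z 1 mm [219 159 109]
```

Emit:
drive_tool(increments=[[0,0,0,-0.3,0,0,0],[0,0,0,0,0,0,0],[0,0,0,0,0,0,0]])

```text
time_s: 4.12
tool_pos: [0.4576, -0.0904, 0.0296]
tcp_rot: [0.847, 0.532, -0.0, -0.0]
contact_force: [-0.6, 0.2, -0.7]
gripper_width: 0.496
finger_force: 0.0
```

```bash
python3 - <<'E'
from h import *
np.set_printoptions(precision=3,suppress=True)
d=np.array([.435,.9,0]); l=np.array([.9,-.435,0])
for n in("side","top"):
    c,W,_=cam(n); s=robot.state(); T=s["tool_pos"]
    q=(W-T); a=q@d; b=q@l
    for lo,hi in((-.034,-.02),(.018,.034)):
        m=(abs(a)<.02)&(b>lo)&(b<hi)&(W[...,2]>.02)
        zz=W[m][:,2]; print(n,m.sum(),np.percentile(zz,[0,2,10,50]) if m.sum() else "", np.median(a[m]) if m.sum() else "")
print(T,s["q"],s["gripper_width"],s["contact_force"])
E
```

```text
side 413 [0.041 0.046 0.06  0.121] -0.010653965278365755
side 339 [0.04  0.043 0.053 0.106] -0.010355283925777458
top 7 [0.479 0.479 0.479 0.485] -0.0045889089511383305
top 65 [0.321 0.321 0.324 0.327] 0.00521248509925743
[ 0.458 -0.09   0.03 ] [-0.337  0.591  2.114 -0.     0.437  0.113] 0.49956510651795477 [ 0.121 -1.026 -0.537]
```

Emit:
drive_tool(increments=[[0,0,-0.1,-0.5,0,0,0],[0,0,0,-0.5,0,0,0],[0,0,0,0,0,0,0]])

```text
time_s: 4.6
tool_pos: [0.4574, -0.0914, 0.0191]
tcp_rot: [0.847, 0.532, -0.0, -0.0]
contact_force: [0.0, 0.3, 0.2]
gripper_width: 0.498
finger_force: 0.0
```

```bash
cat > tip.py <<'E'
from h import *
d=np.array([.435,.9,0]); l=np.array([.9,-.435,0])
c,W,_=cam("side"); s=robot.state(); T=s["tool_pos"]
q=(W-T); a=q@d; b=q@l; C=c.astype(int)
for lo,hi in((-.034,-.02),(.018,.034)):
    m=(abs(a)<.02)&(b>lo)&(b<hi)&(W[...,2]>.004)&(C.max(-1)-C.min(-1)<40)
    print(m.sum(),np.percentile(W[m][:,2],[0,2,5,10]),np.median(a[m]),np.median(b[m]))
print(T,s["gripper_width"],s["contact_force"])
E
python3 tip.py
```

```text
387 [0.03473655 0.04036683 0.04798542 0.05732606] -0.010620854008384301 -0.02844163409835718
303 [0.03310126 0.04018381 0.04323763 0.04875145] -0.010524305932256844 0.02553694930018446
[ 0.45751157 -0.09136077  0.01932831] 0.4998302990241263 [-0.05448348 -0.02176469  0.06772954]
```

Emit:
drive_tool(increments=[[0,0,0,-0.5,0,0,0],[0,0,0,-0.5,0,0,0],[0,0,0,0,0,0,0]])

```text
time_s: 5.03
tool_pos: [0.4575, -0.0913, 0.0092]
tcp_rot: [0.847, 0.532, -0.0, -0.0]
contact_force: [-0.1, 0.7, -0.1]
gripper_width: 0.499
finger_force: 0.0
```

```bash
python3 tip.py
```

```text
375 [0.02444032 0.02969479 0.03473568 0.04540315] -0.010571919667794413 -0.028377245692787233
302 [0.02731015 0.03005428 0.03447127 0.03971616] -0.01063576580308637 0.025776821504367883
[ 0.457567   -0.09138397  0.00939907] 0.4980629576751856 [ 1.09603938  0.4130556  -0.33393066]
```

Emit:
drive_tool(increments=[[0,0.1,-0.1,-0.5,0,0,0],[0,0,0,-0.4,0,0,0],[0,0,0,-0.4,0,0,0],[0,0,0,0,0,0,0]])

```text
time_s: 5.58
tool_pos: [0.4585, -0.0924, -0.0037]
tcp_rot: [0.847, 0.532, -0.0, -0.0]
contact_force: [0.4, -0.5, -0.0]
gripper_width: 0.501
finger_force: 0.0
```

```bash
python3 tip.py;  python3 - <<'E'
from h import *
c,W,_=cam("side"); save(c[170:300,220:360],"pics/s2.png",4)
E
```

```text
354 [0.00985973 0.0172679  0.02185496 0.03201836] -0.010239362298558291 -0.028362669822561526
283 [0.01141142 0.01649619 0.0200931  0.02568154] -0.010717896275813623 0.025509637258056293
[ 0.45857339 -0.09237562 -0.00353939] 0.5034110376314388 [0.06762197 0.72302076 0.23726335]
```

View pics/s2.png

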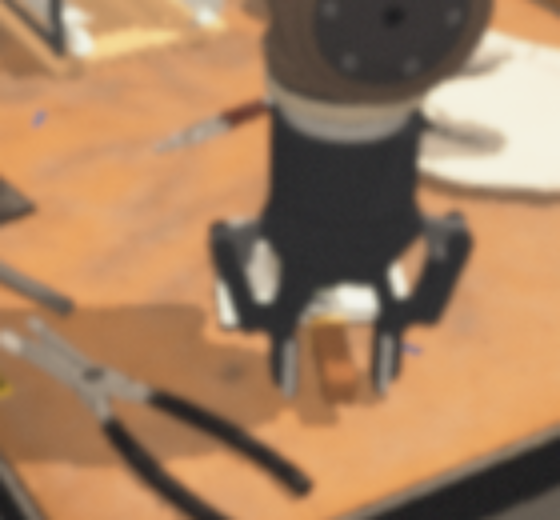

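The picture shows the pads at (282,370) and (385,365) on either side of the handle (335,360), at the right depth. Going by the camera, the reported z reads about 30 mm low, so I'll take heights from vision. Now I'll close the gripper.

Emit:
drive_tool(increments=[[-0.3,0,0,0,0,0,0],[-0.5,0,0,0,0,0,0],[-1,0,0,0,0,0,0],[-1,0,0,0,0,0,0],[-1,0,0,0,0,0,0],[-1,0,0,0,0,0,0]], newtons=100)

```text
time_s: 6.42
tool_pos: [0.4587, -0.0925, -0.0033]
tcp_rot: [0.847, 0.532, 0.0, 0.0]
contact_force: [-3.0, -1.5, 4.4]
gripper_width: 0.196
finger_force: 97.4
```

Emit:
drive_tool(increments=[[-1,0,0,0.3,0,0,0],[-1,0,0,0.5,0,0,0],[-1,0,0,0.7,0,0,0],[-1,0,0,1,0,0,0],[-1,0,0,0.5,0,0,0],[-1,0,0,0,0,0,0],[-1,0,0,0,0,0,0]])

```text
time_s: 7.3
tool_pos: [0.4586, -0.0924, 0.0266]
tcp_rot: [0.847, 0.532, -0.0, 0.0]
contact_force: [-0.2, -0.4, -1.4]
gripper_width: 0.192
finger_force: 97.6
```

```bash
cat > tray.py <<'E'
from h import *
import sys
np.set_printoptions(precision=4,suppress=True)
def tray(n="top",zmin=.015,zmax=.3,save_=None):
    c,W,_=cam(n); s=robot.state(); T=s["tool_pos"]; C=c.astype(int)
    X,Y,Z=W[...,0],W[...,1],W[...,2]
    a=2*np.arctan2(s["tcp_rot"][1],s["tcp_rot"][0])  # tool x angle
    d=np.array([np.cos(a),np.sin(a),0]); l=np.array([-d[1],d[0],0]); q=W-T
    A,B=q@d,q@l
    m=(A>.05)&(A<.18)&(abs(B)<.075)&(Z>zmin)&(Z<zmax)&(C.min(-1)>100)&(C.max(-1)-C.min(-1)<60)
    m=cv2.morphologyEx(m.astype(np.uint8),cv2.MORPH_OPEN,np.ones((3,3)))>0
    p=W[m]; M=np.c_[A[m],B[m],np.ones(m.sum())]; z=p[:,2]
    k=np.linalg.lstsq(M,z,rcond=None)[0]; r=abs(z-M@k)<.005; k=np.linalg.lstsq(M[r],z[r],rcond=None)[0]
    (cx,cy),sz,ang=cv2.minAreaRect((p[:,:2]*1000).astype(np.float32))
    print(n,len(p),"tool",T,"heading deg",np.degrees(a),"plate",cx,cy,sz,ang,"slope fwd,left",k[:2],"z at 110:",k@[.11,0,1])
    if save_: save(c,save_)
if __name__=="__main__":
    tray("top"); tray("side"); print(robot.state()["contact_force"],robot.state()["finger_force"],robot.state()["gripper_width"])
E
python3 tray.py
```

```text
top 0 tool [ 0.4586 -0.0924  0.0265] heading deg 64.21656219679103 plate 0.0 0.0 (0.0, 0.0) 0.0 slope fwd,left [0. 0.] z at 110: 0.0
side 151 tool [ 0.4586 -0.0924  0.0264] heading deg 64.21493096307788 plate 486.9774475097656 2.7824935913085938 (78.92426300048828, 79.69125366210938) 64.67715454101562 slope fwd,left [-0.0016 -0.0602] z at 110: 0.039623186421943325
[-0.1315  0.9161 -1.8933] 97.59771466255188 0.18977192190504288
```

```bash
python3 - <<'E'
from h import *
np.set_printoptions(precision=3,suppress=True,linewidth=200)
z=np.load("top0.npz");W=z["W"]
for v in(132,134,171,174): 
    r=W[v,180:206]; print(v,"\n y",r[:,1],"\n z",r[:,2])
for v in (145,150,155): print(v,W[v,126:146,1],W[v,126:146,2])
# inner walls/flare: x profile across mouth and mid
for u in(150,165,180,188,192): r=W[128:182,u]; i=np.where(r[:,2]>.1)[0]; print(u,"y",np.nanmean(r[i,1]),"x",r[i,0])
E
```

```text
132 
 y [0.347 0.344 0.342 0.339 0.336 0.334 0.331 0.328 0.326 0.323 0.32  0.317 0.314 0.311 0.309 0.322 0.318 0.316 0.312 0.309 0.306 0.303 0.3   0.297 0.294 0.291] 
 z [ 0.117  0.116  0.115  0.116  0.115  0.112  0.116  0.118  0.112  0.113  0.114  0.117  0.118  0.118  0.115 -0.002  0.002 -0.003  0.     0.001  0.001 -0.001 -0.001  0.003 -0.001  0.   ]
134 
 y [0.347 0.345 0.342 0.338 0.337 0.334 0.331 0.328 0.326 0.323 0.319 0.317 0.314 0.311 0.308 0.309 0.305 0.315 0.311   nan 0.306 0.302 0.3   0.296 0.294 0.291] 
 z [ 0.116  0.114  0.111  0.118  0.113  0.113  0.115  0.112  0.112  0.112  0.119  0.116  0.117  0.118  0.121  0.091  0.098  0.001  0.006    nan  0.002  0.004  0.001  0.005 -0.003 -0.   ]
171 
 y [0.345 0.342 0.341 0.337 0.335 0.332 0.329 0.327 0.324 0.321 0.318 0.315 0.313 0.309 0.307 0.308 0.315 0.314 0.311 0.308 0.306 0.301 0.299 0.296 0.293 0.29 ] 
 z [ 0.117  0.118  0.113  0.116  0.113  0.115  0.117  0.115  0.113  0.114  0.117  0.117  0.117  0.125  0.121  0.091  0.018 -0.    -0.003 -0.004 -0.005  0.004  0.002 -0.001  0.002  0.001]
174 
 y [0.346 0.343 0.34  0.336 0.333
[... 1009 characters left out ...]
0.095 0.097 0.099 0.122 0.121 0.114 0.105 0.111 0.112 0.099 0.097 0.094 0.098 0.098 0.099]
150 y 0.4302670899379504 x [0.617 0.614 0.611 0.608 0.606 0.606 0.578 0.578 0.569 0.568 0.564 0.562 0.56  0.554 0.551 0.548 0.544 0.538 0.537 0.51  0.508 0.505 0.502 0.499 0.496]
165 y 0.38813330170642585 x [0.617 0.614 0.611 0.607 0.606 0.606 0.51  0.507 0.504 0.502 0.499 0.496]
180 y 0.34673774868644536 x [0.617 0.613 0.611 0.608 0.606 0.606 0.51  0.507 0.504 0.501 0.499 0.496]
188 y 0.3247636715910823 x [0.624 0.62  0.618 0.617 0.615 0.611 0.609 0.606 0.51  0.507 0.505 0.502 0.499 0.496 0.492 0.489]
192 y 0.31312339149536056 x [0.616 0.613 0.612 0.608 0.605 0.509 0.506 0.504 0.501 0.498 0.495 0.494]
```

Emit:
drive_tool(increments=[[-1,0,0,0.7,0,0,0],[-1,0,0,1.4,0,0,0],[-1,0,0,2,0,0,0],[-1,0,0,2,0,0,0],[-1,0,0,2,0,0,0],[-1,0,0,1.5,0,0,0],[-1,0,0,0.8,0,0,0],[-1,0,0,0,0,0,0]])

```text
time_s: 8.4
tool_pos: [0.4588, -0.0925, 0.1313]
tcp_rot: [0.847, 0.532, 0.0, 0.001]
contact_force: [0.1, 0.4, -2.2]
gripper_width: 0.19
finger_force: 97.6
```

Emit:
drive_tool(increments=[[-1,0.4,0.8,0,0,0,0.02],[-1,0.7,1.5,0,0,0,0.03],[-1,1,2,0,0,0,0.045],[-1,1,2.1,0,0,0,0.05],[-1,1,2.1,0,0,0,0.05],[-1,1,2.1,0,0,0,0.05],[-1,1,2.1,0,0,0,0.05],[-1,1,2.1,0,0,0,0.05],[-1,1,2,0,0,0,0.05],[-1,0.8,1.8,0,0,0,0.03],[-1,0.5,1.2,0,0,0,0.02],[-1,0.4,0.7,0,0,0,0.009],[-1,0,0,0,0,0,0],[-1,0,0,0,0,0,0]])

```text
time_s: 10.15
tool_pos: [0.5565, 0.1121, 0.1306]
tcp_rot: [0.706, 0.708, -0.0, -0.0]
contact_force: [0.1, -0.9, -2.8]
gripper_width: 0.188
finger_force: 97.7
```

```bash
python3 - <<'E'
from tray import *
c,W,_=cam("side"); save(c[100:300,170:360],"pics/s3.png",3); save(cam("top")[0][100:230,120:350],"pics/t3.png",3)
tray("top"); tray("side"); print(robot.state()["contact_force"])
E
```

```text
top 1099 tool [0.5566 0.1122 0.1307] heading deg 90.19115792741127 plate 555.7369995117188 220.856201171875 (111.03860473632812, 97.50678253173828) 0.330990195274353 slope fwd,left [-0.0229 -0.0148] z at 110: 0.14307040571251312
side 410 tool [0.5566 0.1122 0.1307] heading deg 90.1935552606315 plate 536.4298095703125 227.73016357421875 (73.37062072753906, 123.77901458740234) 0.730466902256012 slope fwd,left [-0.024  -0.1488] z at 110: 0.14871960337090676
[ 0.4011 -0.0995 -0.6989]
```

View pics/s3.png

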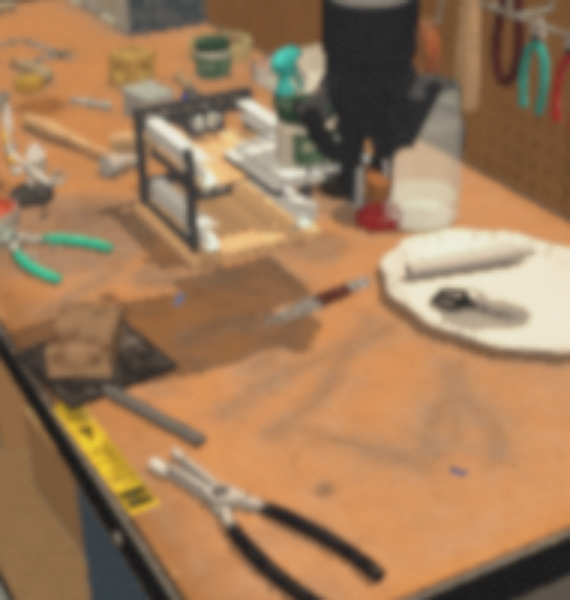

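View pics/t3.png

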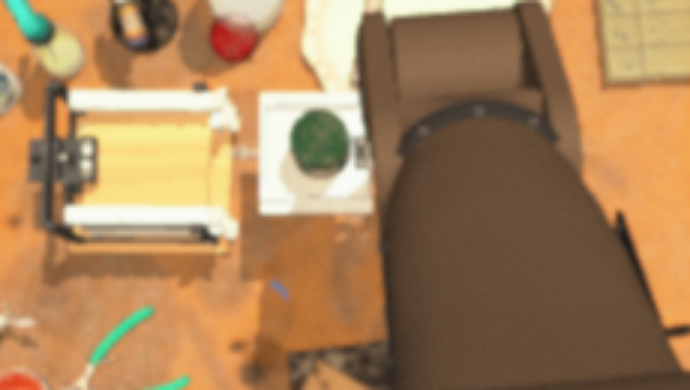

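```bash
cat > align.py <<'E'
from h import *
np.set_printoptions(precision=4,suppress=True)
n=4; acc=[cam("top") for _ in range(n)]
c=np.mean([a[0] for a in acc],0); W=np.nanmedian([a[1] for a in acc],0); X,Y,Z=W[...,0],W[...,1],W[...,2]
white=(c.min(-1)>110)&(c.max(-1)-c.min(-1)<60)
def cols(m,lo,hi):
    o=[]
    for u in range(512):
        i=np.where(m[:,u])[0]
        if len(i)>8 and lo<np.median(Y[i,u])<hi: o.append((np.median(Y[i,u]),X[i[0],u],X[i[-1],u]))
    return np.array(o)
T=robot.state()["tool_pos"]; zp=T[2]+.0125
def rep(name,o):
    for k,nm in((1,"far"),(2,"near")):
        f=np.polyfit(o[:,0],o[:,k],1); r=o[:,k]-np.polyval(f,o[:,0]); g=abs(r)<.003; f=np.polyfit(o[g,0],o[g,k],1)
        print(name,nm,g.sum(),"yaw %.2f"%(90-np.degrees(np.arctan(f[0]))),"x at y=.30 %.4f, at own mid %.4f"%(np.polyval(f,.3),np.polyval(f,np.median(o[:,0]))))
rails=(Z>.104)&(Z<.122)&(X>.47)&(X<.65)&(Y>.33)&(Y<.46)
rep("rails outer",cols(rails,.335,.44))
pl=white&(abs(Z-zp)<.012)&(abs(X-.557)<.075)&(Y>T[1]+.05)&(Y<T[1]+.17)
pl=cv2.morphologyEx(pl.astype(np.uint8),cv2.MORPH_OPEN,np.ones((3,3)))>0
rep("plate",cols(pl,T[1]+.07,T[1]+.15))
p=W[pl]; M=np.c_[p[:,0]-.557,p[:,1]-T[1]-.11,np.ones(len(p))];k=np.linalg.lstsq(M,p[:,2],rcond=None)[0]; print("plate slopes x,y,z",k,len(p))
for nm,m in(("bench",(abs(Z)<.008)&(X>.35)&(X<.75)&(Y>-.1)&(Y<.5)),("shelf",(abs(Z-.085)<.007)&(X>.52)&(X<.6)&(Y>.32)&(Y<.42)),("rails",rails)):
    p=W[m]; M=np.c_[p[:,0]-.557,p[:,1]-.37,np.ones(len(p))];print(nm,np.linalg.lstsq(M,p[:,2],rcond=None)[0],len(p))
j=(Z>zp+.03)&(Z<zp+.07)&(abs(X-.557)<.05)&(Y>T[1]+.06)&(Y<T[1]+.16); print("jar rel tool",np.nanmean(W[j],0)-T, j.sum())
print(T, robot.state()["contact_force"])
E
python3 align.py
```

```text
rails outer far 36 yaw 90.17 x at y=.30 0.6172, at own mid 0.6169
rails outer near 36 yaw 89.83 x at y=.30 0.4959, at own mid 0.4962
plate far 29 yaw 90.19 x at y=.30 0.6096, at own mid 0.6099
plate near 30 yaw 91.74 x at y=.30 0.4997, at own mid 0.5020
plate slopes x,y,z [ 0.002  -0.0114  0.1423] 1024
bench [-0.0005 -0.0015  0.0004] 9633
shelf [ 0.0023 -0.0004  0.0841] 941
rails [ 0.0017 -0.019   0.1145] 571
jar rel tool [-0.0017  0.103   0.0636] 354
[0.5566 0.1124 0.1307] [ 0.1921  0.3253 -2.2727]
```

Emit:
drive_tool(increments=[[-1,0.06,0,-0.4,0.007,0,0],[-1,0,0,-0.8,0.007,0,0],[-1,0,0,-0.9,0,0,0],[-1,0,0,-0.8,0,0,0],[-1,0,0,-0.5,0,0,0],[-1,0,0,0,0,0,0],[-1,0,0,0,0,0,0]])

```text
time_s: 11.42
tool_pos: [0.5574, 0.1126, 0.0968]
tcp_rot: [0.706, 0.709, 0.005, -0.005]
contact_force: [-0.4, 0.3, -2.3]
gripper_width: 0.195
finger_force: 97.7
```

```bash
python3 align.py
```

```text
rails outer far 36 yaw 90.17 x at y=.30 0.6171, at own mid 0.6169
rails outer near 36 yaw 89.78 x at y=.30 0.4958, at own mid 0.4961
plate far 29 yaw 90.04 x at y=.30 0.6096, at own mid 0.6097
plate near 29 yaw 90.18 x at y=.30 0.5022, at own mid 0.5025
plate slopes x,y,z [0.0046 0.0076 0.11  ] 972
bench [ 0.0015 -0.0006  0.0003] 8942
shelf [-0.0046  0.0009  0.0841] 944
rails [ 0.0028 -0.0199  0.1145] 570
jar rel tool [-0.0018  0.1023  0.0651] 332
[0.5574 0.1126 0.0969] [-1.1236 -0.485  -1.9265]
```

Emit:
drive_tool(increments=[[-1,0.04,0.5,0,-0.004,0,0],[-1,0,0.8,0,0,0,0],[-1,0,0.8,0,0,0,0],[-1,0,0.7,0,0,0,0],[-1,0,0.5,0,0,0,0],[-1,0,0.4,0,0,0,0],[-1,0,0.4,0,0,0,0],[-1,0,0.4,0,0,0,0],[-1,0,0.4,0,0,0,0],[-1,0,0,0,0,0,0]])

```text
time_s: 12.88
tool_pos: [0.5577, 0.1618, 0.0966]
tcp_rot: [0.706, 0.709, 0.004, -0.003]
contact_force: [0.6, -0.2, -1.8]
gripper_width: 0.192
finger_force: 97.7
```

Emit:
drive_tool(increments=[[-1,0,0.3,0,0,0,0],[-1,0,0.3,0,0,0,0],[-1,0,0.3,0,0,0,0],[-1,0,0.3,0,0,0,0],[-1,0,0.3,0,0,0,0],[-1,0,0,0,0,0,0]])

```text
time_s: 13.62
tool_pos: [0.5577, 0.1768, 0.0966]
tcp_rot: [0.706, 0.709, 0.004, -0.003]
contact_force: [-0.7, -0.1, -2.0]
gripper_width: 0.193
finger_force: 97.7
```

```bash
python3 align.py; python3 -c "
from h import *
print(robot.state()['moment'])"
```

```text
rails outer far 36 yaw 90.23 x at y=.30 0.6172, at own mid 0.6169
rails outer near 36 yaw 89.76 x at y=.30 0.4958, at own mid 0.4962
plate far 2 yaw 105.33 x at y=.30 0.6098, at own mid 0.6136
plate near 23 yaw 89.94 x at y=.30 0.5024, at own mid 0.5023
plate slopes x,y,z [0.0032 0.0405 0.1097] 872
bench [ 0.0018 -0.0005  0.0003] 10095
shelf [-0.0002 -0.0026  0.0841] 777
rails [ 0.0016 -0.0018  0.1137] 658
jar rel tool [-0.0019  0.102   0.0644] 338
[0.5576 0.1765 0.0966] [ 1.4028  0.0342 -1.7242]
[-0.26279626 -0.02197004 -0.03381038]
```

Emit:
drive_tool(increments=[[-1,0,0.3,0,0,0,0],[-1,0,0.4,0,0,0,0],[-1,0,0.4,0,0,0,0],[-1,0,0.4,0,0,0,0],[-1,0,0.4,0,0,0,0],[-1,0,0.4,0,0,0,0],[-1,0,0.4,0,0,0,0],[-1,0,0.4,0,0,0,0],[-1,0,0.3,0,0,0,0],[-1,0,0.3,0,0,0,0],[-1,0,0.2,0,0,0,0],[-1,0,0,0,0,0,0]])

```text
time_s: 15.32
tool_pos: [0.5576, 0.2157, 0.0966]
tcp_rot: [0.706, 0.709, 0.004, -0.004]
contact_force: [-0.1, -0.2, -2.3]
gripper_width: 0.19
finger_force: 97.7
```

Emit:
drive_tool(increments=[[-1,0,0.2,0,0,0,0],[-1,0,0.2,0,0,0,0],[-1,0,0.2,0,0,0,0],[-1,0,0,0,0,0,0]])

```text
time_s: 15.82
tool_pos: [0.5577, 0.2218, 0.0966]
tcp_rot: [0.706, 0.709, 0.004, -0.003]
contact_force: [0.1, 0.4, -2.8]
gripper_width: 0.192
finger_force: 97.7
```

Emit:
drive_tool(increments=[[-1,0,0.2,0,0,0,0],[-1,0,0.2,0,0,0,0],[-1,0,0.2,0,0,0,0],[-1,0,0,0,0,0,0]])

```text
time_s: 16.32
tool_pos: [0.5577, 0.2277, 0.0966]
tcp_rot: [0.706, 0.709, 0.004, -0.003]
contact_force: [-0.7, 0.1, -1.1]
gripper_width: 0.19
finger_force: 97.7
```

Emit:
drive_tool(increments=[[-1,0,0.2,0,0,0,0],[-1,0,0.2,0,0,0,0],[-1,0,0,0,0,0,0]])

```text
time_s: 16.7
tool_pos: [0.5577, 0.2317, 0.0966]
tcp_rot: [0.706, 0.709, 0.004, -0.003]
contact_force: [-1.3, -0.2, -1.9]
gripper_width: 0.192
finger_force: 97.7
```

Emit:
drive_tool(increments=[[-1,0,0.2,0,0,0,0],[-1,0,0.2,0,0,0,0],[-1,0,0,0,0,0,0]])

```text
time_s: 17.08
tool_pos: [0.5576, 0.2358, 0.0966]
tcp_rot: [0.706, 0.709, 0.004, -0.004]
contact_force: [-0.6, -0.4, -1.4]
gripper_width: 0.193
finger_force: 97.7
```

Emit:
drive_tool(increments=[[-1,0,0.1,-0.1,0,0,0],[-1,0,0.2,0,0,0,0],[-1,0,0.1,0,0,0,0],[-1,0,0,0,0,0,0]])

```text
time_s: 17.58
tool_pos: [0.5579, 0.2397, 0.0958]
tcp_rot: [0.706, 0.708, 0.004, -0.003]
contact_force: [-0.4, -0.7, 3.2]
gripper_width: 0.192
finger_force: 98.4
```

Emit:
drive_tool(increments=[[-1,0,0.2,0,0,0,0],[-1,0,0.2,0,0,0,0],[-1,0,0,0,0,0,0]])

```text
time_s: 17.95
tool_pos: [0.5578, 0.2438, 0.0957]
tcp_rot: [0.706, 0.709, 0.004, -0.003]
contact_force: [0.8, -1.9, 3.9]
gripper_width: 0.194
finger_force: 98.6
```

Emit:
drive_tool(increments=[[-1,0,0.2,0,0,0,0],[-1,0,0.1,0,0,0,0],[-1,0,0,0,0,0,0]])

```text
time_s: 18.32
tool_pos: [0.5578, 0.2466, 0.0958]
tcp_rot: [0.706, 0.708, 0.004, -0.003]
contact_force: [0.7, -3.2, 4.6]
gripper_width: 0.193
finger_force: 98.8
```

Emit:
drive_tool(increments=[[-1,0,0,0.05,0,0,0],[-1,0,0.1,0,0,0,0],[-1,0,0,0,0,0,0]])

```text
time_s: 18.7
tool_pos: [0.5578, 0.2477, 0.0961]
tcp_rot: [0.706, 0.708, 0.004, -0.003]
contact_force: [1.6, -2.4, 1.5]
gripper_width: 0.194
finger_force: 98.4
```

Emit:
drive_tool(increments=[[-1,0,0.1,0,0,0,0],[-1,0,0.1,0,0,0,0],[-1,0,0,0,0,0,0]])

```text
time_s: 19.08
tool_pos: [0.5578, 0.2497, 0.0961]
tcp_rot: [0.706, 0.708, 0.004, -0.003]
contact_force: [2.6, -1.7, 2.2]
gripper_width: 0.192
finger_force: 98.4
```

Emit:
drive_tool(increments=[[-1,0,0.1,0,0,0,0],[-1,0,0.1,0,0,0,0],[-1,0,0,0,0,0,0]])

```text
time_s: 19.45
tool_pos: [0.5578, 0.2517, 0.0962]
tcp_rot: [0.706, 0.708, 0.004, -0.003]
contact_force: [2.9, -2.2, 2.4]
gripper_width: 0.191
finger_force: 98.4
```

Emit:
drive_tool(increments=[[-1,0,0.1,0,0,0,0],[-1,0,0.1,0,0,0,0],[-1,0,0,0,0,0,0]])

```text
time_s: 19.82
tool_pos: [0.5577, 0.2536, 0.0962]
tcp_rot: [0.706, 0.709, 0.004, -0.003]
contact_force: [3.0, -3.6, 3.1]
gripper_width: 0.192
finger_force: 98.5
```

Emit:
drive_tool(increments=[[-1,0.05,0,0.02,0,0,0],[-1,0,0.1,0,0,0,0],[-1,0,0,0,0,0,0]])

```text
time_s: 20.2
tool_pos: [0.558, 0.2546, 0.0962]
tcp_rot: [0.706, 0.709, 0.003, -0.004]
contact_force: [1.7, -3.7, 1.5]
gripper_width: 0.191
finger_force: 98.3
```

Emit:
drive_tool(increments=[[-1,0,0.1,0,0,0,0],[-1,0,0,0,0,0,0]])

```text
time_s: 20.45
tool_pos: [0.5581, 0.2556, 0.0963]
tcp_rot: [0.706, 0.709, 0.004, -0.004]
contact_force: [2.1, -3.8, 2.1]
gripper_width: 0.191
finger_force: 98.3
```

Emit:
drive_tool(increments=[[-1,0,0.1,0,0,0,0],[-1,0,0,0,0,0,0]])

```text
time_s: 20.7
tool_pos: [0.5581, 0.2566, 0.0963]
tcp_rot: [0.706, 0.709, 0.004, -0.004]
contact_force: [1.2, -4.4, 1.8]
gripper_width: 0.194
finger_force: 98.2
```

Emit:
drive_tool(increments=[[-1,0,0.1,0,0,0,0],[-1,0,0,0,0,0,0]])

```text
time_s: 20.95
tool_pos: [0.5581, 0.2576, 0.0963]
tcp_rot: [0.706, 0.709, 0.004, -0.003]
contact_force: [1.3, -4.6, 1.2]
gripper_width: 0.195
finger_force: 98.3
```

Emit:
drive_tool(increments=[[-1,0,0.1,0,0,0,0],[-1,0,0,0,0,0,0]])

```text
time_s: 21.2
tool_pos: [0.5582, 0.2585, 0.0963]
tcp_rot: [0.706, 0.709, 0.004, -0.003]
contact_force: [1.3, -4.9, 1.2]
gripper_width: 0.196
finger_force: 98.3
```

Emit:
drive_tool(increments=[[-1,0,0.1,0,0,0,0],[-1,0,0,0,0,0,0]])

```text
time_s: 21.45
tool_pos: [0.5581, 0.2595, 0.0963]
tcp_rot: [0.706, 0.709, 0.003, -0.003]
contact_force: [1.9, -4.1, 1.8]
gripper_width: 0.192
finger_force: 98.3
```

Emit:
drive_tool(increments=[[-1,0,0.1,0,0,0,0],[-1,0,0,0,0,0,0]])

```text
time_s: 21.7
tool_pos: [0.5582, 0.2604, 0.0963]
tcp_rot: [0.706, 0.709, 0.003, -0.003]
contact_force: [2.1, -6.0, 1.4]
gripper_width: 0.194
finger_force: 98.3
```

Emit:
drive_tool(increments=[[-1,0,0.1,0,0,0,0],[-1,0,0,0,0,0,0]])

```text
time_s: 21.95
tool_pos: [0.5582, 0.2614, 0.0964]
tcp_rot: [0.706, 0.709, 0.003, -0.003]
contact_force: [1.4, -4.7, 1.7]
gripper_width: 0.196
finger_force: 98.3
```

Emit:
drive_tool(increments=[[-1,0,0.1,0,0,0,0],[-1,0,0,0,0,0,0]])

```text
time_s: 22.2
tool_pos: [0.5581, 0.2624, 0.0963]
tcp_rot: [0.706, 0.709, 0.003, -0.003]
contact_force: [1.3, -5.5, 2.6]
gripper_width: 0.193
finger_force: 98.4
```

Emit:
drive_tool(increments=[[-1,0,0.1,0,0,0,0],[-1,0,0,0,0,0,0]])

```text
time_s: 22.45
tool_pos: [0.5582, 0.2638, 0.0963]
tcp_rot: [0.706, 0.708, 0.004, -0.004]
contact_force: [2.1, -2.2, 1.6]
gripper_width: 0.195
finger_force: 98.3
```

Emit:
drive_tool(increments=[[-1,0,0.1,0,0,0,0],[-1,0,0,0,0,0,0]])

```text
time_s: 22.7
tool_pos: [0.5582, 0.2651, 0.0964]
tcp_rot: [0.706, 0.709, 0.004, -0.004]
contact_force: [2.3, 1.3, 1.2]
gripper_width: 0.195
finger_force: 98.2
```

Emit:
drive_tool(increments=[[-1,0,0.1,0,0,0,0],[-1,0,0,0,0,0,0]])

```text
time_s: 22.95
tool_pos: [0.5582, 0.266, 0.0964]
tcp_rot: [0.706, 0.709, 0.004, -0.004]
contact_force: [1.5, 4.7, 0.5]
gripper_width: 0.192
finger_force: 98.2
```

The push force dropped and then reversed, so the catch is now pulling the tray in. I'll follow it to balance.

Emit:
drive_tool(increments=[[-1,0,0.1,0,0,0,0],[-1,0,0,0,0,0,0]])

```text
time_s: 23.2
tool_pos: [0.5582, 0.2667, 0.0963]
tcp_rot: [0.706, 0.709, 0.004, -0.003]
contact_force: [1.7, 2.6, 1.7]
gripper_width: 0.191
finger_force: 98.2
```

Emit:
drive_tool(increments=[[-1,0,0.05,0,0,0,0],[-1,0,0,0,0,0,0]])

```text
time_s: 23.45
tool_pos: [0.5582, 0.2669, 0.0964]
tcp_rot: [0.706, 0.709, 0.003, -0.003]
contact_force: [2.4, -1.4, 2.1]
gripper_width: 0.194
finger_force: 98.3
```

Emit:
drive_tool(increments=[[-1,0,0,0,0,0,0],[-0.55,0,0,0,0,0,0],[-0.4,0,0,0,0,0,0],[-0.2,0,0,0,0,0,0],[0.1,0,0,0,0,0,0],[0.1,0,0,0,0,0,0],[0.1,0,0,0,0,0,0]], newtons=20)

```text
time_s: 24.32
tool_pos: [0.5582, 0.2671, 0.0963]
tcp_rot: [0.706, 0.709, 0.004, -0.003]
contact_force: [-0.1, 0.1, -0.1]
gripper_width: 0.547
finger_force: 0.0
```

Emit:
drive_tool(increments=[[0.1,0,0,0.5,0,0,0],[0.1,0,0,1,0,0,0],[0.1,0,0,2,0,0,0],[0.1,0,0,3,0,0,0],[0.1,0,-1,3,0,0,0],[0.1,0,-3,2,0,0,0],[0.1,0,-4,0,0,0,0],[0.1,0,-4,0,0,0,0],[0.1,0,-4,0,0,0,0],[0.1,0,-4,0,0,0,0],[0.1,0,-3,0,0,0,0],[0.1,0,0,0,0,0,0]])

```text
time_s: 25.82
tool_pos: [0.5583, 0.0355, 0.2121]
tcp_rot: [0.707, 0.708, 0.004, -0.003]
contact_force: [-0.7, 0.5, -0.4]
gripper_width: 0.552
finger_force: 0.0
```

```bash
python3 - <<'E'
from h import *
np.set_printoptions(precision=4,suppress=True)
a=cam("top"); b=cam("side"); save(a[0][100:230,120:350],"pics/t4.png",3); 
c,W=a[0].astype(int),a[1];X,Y,Z=W[...,0],W[...,1],W[...,2]
m=(abs(X-.557)<.042)&(Y>.24)&(Y<.46)&(abs(Z-.108)<.012)&(c.min(-1)>110)&(c.max(-1)-c.min(-1)<60)
p=W[m];print("plate",np.percentile(p[:,1],[1,2,98,99]),np.median(p[:,2]))
M=np.c_[p[:,:2]-p[:,:2].mean(0),np.ones(len(p))];print(np.linalg.lstsq(M,p[:,2],rcond=None)[0])
j=(Z>.14)&(Z<.18)&(abs(X-.557)<.05)&(Y>.3)&(Y<.46);print("jar",np.nanmean(W[j],0),j.sum())
h=(abs(X-.557)<.03)&(Y>.2)&(Y<.32)&(Z>.115)&(Z<.14)&(c[...,0]-c[...,2]>50);print("handle",np.mean(W[h],0),h.sum())
E
```

```text
plate [0.3259 0.3269 0.441  0.4448] 0.10933651073711555
[-0.0178 -0.0071  0.1096]
jar [0.5568 0.3677 0.1611] 337
handle [0.5565 0.2705 0.1308] 153
```

View pics/t4.png

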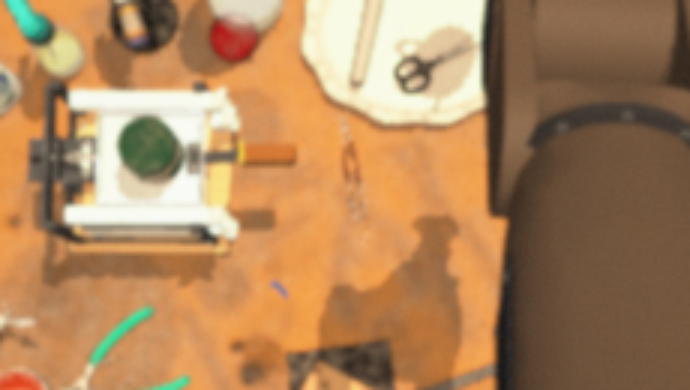

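The tray is seated in the top rails with the jar still upright at (150,147). The gripper is clear and the brick is untouched. The force reversal of +4.7 N confirms the snap, so I'm handing the job in.

```bash
python3 -c "
from cell import robot
print(robot.close_job())"
```

```text
the job is handed in; nothing more can be done
None
```

The tray is in the top rails with the flux jar still standing on it, the brick was left untouched on the slate tile, and the job is handed in. I felt the catch snap and hold as the push force (about 6 N at most) reversed; I could not read the catch joints directly.

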